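Turn the board holder to its mark and swing the magnifier over it

ROBOT

A 6-joint arm with a two-finger parallel gripper is mounted at the origin on the work surface. World frame = base frame: x ahead of the robot, y to its left, z up, the work surface at z = 0. Lengths are in m, angles in rad, forces in N, time in s.
With the tool pointing down it reaches from about 0.3 to 0.775 m from the base axis. Payload 14.6 kg.
Tool frame: the origin (TCP) lies at the very end of the fingers, on their centre line; the grasp point (between the pads) lies 19 mm behind it; z points along the fingers, y is the line along which they close (so a half turn about z gives the same grasp; the last joint's range is limited). The gripper opens to 94 mm and grips with 3 to 60 N. Pads are 16 mm wide; open, the fingers measure 119 mm over their backs; the gripper's body (75 mm by 177 mm) begins 78 mm behind the grasp point.
Start: joints at [1.047, 0.3, 1.521, -0, 1.321, -0.067], TCP at [0.243, 0.494, 0.205] pointing down, gripper open.
Joint ranges: [-3.03, 3.03], [-0.79, 2.21], [0.23, 2.52], [-1.04, 4.18], [0, 3.07], [-2.55, 2.55]. Speed limits (rad/s): [2.22, 2.22, 2.57, 3.14, 3.14, 3.14].

INTERFACE

Orientations are given as [roll, pitch, yaw] about the fixed x, y, z axes, in that order (R = Rz(yaw) Ry(pitch) Rx(roll)).
In Python, from station import ctrl gives the robot as it stands.
- The arm moves only by the tool move_arm, never from a script. Its argument "increments" is a list of rows, each a list of 7 numbers: the opening, from 0 (shut) to 1 (fully open), then the shift along the tool's x, y, z in units of 50 mm (1.0 is 50 mm), then the turn, a rotation vector about the tool's x, y, z in rad. In form: [[claw, tx, ty, tz, rx, ry, rz], ...]. A call has 1 to 20 rows; each row shifts and turns the commanded pose from where the row before left it, along the tool's axes as they then stand; what a row does not reach is not made up. A row lasts 1/10 s, in which the tool goes at most 50 mm and 8.59 degrees, less where a joint would pass 70% of its speed; a pose out of reach is approached as far as the arm can. A call is refused whole if a number of a shift passes 1 or a number of a turn 0.15, either way. A call with a gripper value outside its range is refused whole. The fingers move at their own pace and stop on an object; "force" is the grip in N (left out, the last holds). Time passes only in rows, so rows that do not move let the fingers close. It gives the time, the measured TCP pose, the force, the opening and the grip force at its end, in the units of the state.
- ctrl.get_obs(): the state, without advancing time (a new reading comes with each control period).
- ctrl.camera(name): name is "scene" or "top" or "wrist"; returns a dict with "color" (480x640x3 uint8, blue, green, red), "K" (3x3 intrinsics, pixels), "pose" (4x4, takes a point from camera to world coordinates); the wrist camera has in their place "tool_from_camera" (4x4, takes a point from camera to tool coordinates, whose origin is the TCP and whose axes are the flange's). Camera axes: x right, y down, z forward; pixel columns grow to the right and rows downward; lengths in m; the calibration is good to about 2 mm. A picture is of the moment at which its call begins: read the wrist's pose just before it. There is no depth.
- ctrl.hand_in(): hands the job in; it is judged then, once.
Trained networks look in a picture, given as the dict that the camera call returned (one of the last four; its "shot" number tells which), for a name from the list of things; names that differ only in an ending like _2 or _b are one class to them, and where a whole thing is asked for, a point or a joint stands for the part that bears it (a point fixed in the world has none). Each returns a list of dicts, best first, with "conf" (0 to 1); they miss things now and then, are a little off and sometimes report something else, mostly with a low value. They report only what shows in the picture. A call takes as long as a camera call.
- ctrl.cut_out(name, picture): "mask" (480x640 bool, what is visible of it) and "centre" ([row, column] in pixels, amid what is visible of it).
The state is a dict: "time_s": time; "qpos": joint angles; "joint_vel": joint speeds; "tau": joint torques, N m; "ee_pos": TCP position; "eef_rot": TCP orientation; "force": force on the tool from outside, world axes, zero at the start; "moment": the same for the moment, N m; "grip_width": finger opening in m; "grip_force": force on a finger pad.
Only numpy, scipy, OpenCV 4.12 (cv2) and the standard library are available. Lean on these libraries where they do the work, as an engineer would, in place of code of your own. Each camera call takes 0.05 s, during which the arm holds its last target. There are 200 camera calls.

TASK

Get the opened device ready for inspection: first turn the rotary holder by pushing on its spokes with a fingertip until the orange spoke points along the yellow strip on its foot, then push the magnifier's arm round until the lens is centred above the black chip in the middle of the board. Only push - do not pinch a spoke or the arm between the fingers, do not touch the device or the lens, and leave the other things on the bench where they are.

Things in the scene. Friction and masses are not known exactly. Their poses are not given: they have to be found in the camera images.
- wheel (a joint): Four-spoke wheel of the rotary holder, turning about a fixed vertical axis on a round dark foot (radius 60 mm, 12 mm high). Value in rad, 0 when the orange spoke lies over the yellow strip, growing anticlockwise seen from above; it can turn without end either way and may read up to 5.3 at the start. Friction holds it wherever it is left (about 1.5 N at a spoke's end turns it); it does not coast.
- hub (a point): Point on the vertical axis of the wheel, half-way up its spokes (37.5 mm above the table). The four spokes stand 90 degrees apart: bars 16 mm wide, from 30 to 45 mm above the table, reaching out to 125 mm from the axis; the outer 45 mm of one is orange, of the other three dark steel. On the wheel sits the grey open device (120 by 100 mm, its top 69 mm above the table, centred on the axis, sides square to the spokes), so beyond 60 mm from the axis the spokes are bare.
- orange_tip (a point): Point on the middle line of the orange spoke, 115 mm from the wheel's axis, half-way up the spoke.
- mark (a point): Point on the middle line of the yellow strip (14 mm wide, 6 mm high, fixed to the foot, running straight out from the foot to 150 mm from the axis), 115 mm from the axis: the orange tip must come right above it.
- spokes_left: The left-hand half of all four spokes (the anticlockwise side, looking from above): touching it and the right-hand half at the same time is pinching. Its origin lies on the wheel's axis at table height.
- spokes_right: The right-hand (clockwise) half of all four spokes. Its origin lies on the wheel's axis at table height.
- device: The opened device on the wheel: grey housing 120 x 100 x 24 mm with a red circuit board in it; not to be touched. Its origin is the centre of its underside, 45 mm above the table, on the wheel's axis.
- chip (a point): Centre of the top of the black 26 mm square chip in the middle of the red board, on the wheel's axis, 62 mm above the table.
- swing (a joint): Swing of the magnifier's arm about its fixed vertical post, rad, growing anticlockwise seen from above; 0 with the arm along the stand's own x axis, stops at -2.4 and 2.4. At the start the arm points roughly away from the robot (+x), and the board lies about a quarter turn to one side of it. Friction holds it wherever it is left (about 1.7 N at 90 mm from the post turns it); it does not coast.
- pivot (a point): Point on the axis of the magnifier's post, at the height of the middle of the arm (152.5 mm). The post (radius 11 mm) stands on a round foot of radius 48 mm, with a black collar (radius 17 mm) whose top is 163 mm above the table. The axis stands 220 mm from the wheel's axis. The arm is a flat bar 12 mm wide and 15 mm tall (145 to 160 mm above the table), bare from 17 to 170 mm from the axis.
- bar_left: The left-hand half of the bar (the anticlockwise side, looking from above); touching it and the right-hand half at the same time is pinching. Its origin lies on the post's axis at table height.
- bar_right: The right-hand (clockwise) half of the bar. Its origin lies on the post's axis at table height.
- lens: Round lens in a blue rim (outer radius 50 mm, 15 mm tall) at the end of the arm; not to be touched. Its origin is the centre of the lens.
- lens_center (a point): Centre of the lens, 220 mm from the post's axis, 152.5 mm above the table.
- mug: White mug, radius 38 mm, 88 mm tall, standing loose; origin at the centre of its underside. Leave alone.
- jar: Amber jar with a blue cap, radius 30 mm, 85 mm tall, standing loose; origin at the centre of its underside. Leave alone.
- hexkeys: Yellow hex key holder 50 x 70 x 18 mm with keys that reach out to 102 mm along its x axis; origin at the centre of the holder's underside, lying loose. Leave alone.
- driver: Screwdriver 200 mm long and 26 mm thick, lying loose to one side of the work, along its x axis; origin under its middle. Leave alone.

How it is judged:
On the way, in this order (a step that is already met when the one before it is completed fails the run):
1. the orange spoke points along the yellow strip (horizontal distance between orange_tip and mark below 0.012 m), for 0.2 s.
2. the lens is above the chip (horizontal distance between orange_tip and mark below 0.012 m and horizontal distance between lens_center and chip below 0.015 m), for 0.2 s.
At the end, for the whole second after the job is handed in: The point on the orange spoke 115 mm out lies within 12 mm (about 6 degrees) sideways of its mark on the yellow strip, the lens centre within 15 mm sideways of the chip's centre, and both wheel and arm are at rest (all of step 2 and velocity of joint wheel between -0.05 and 0.05 rad/s and velocity of joint swing between -0.05 and 0.05 rad/s); the robot touches nothing.
It fails at once if a spoke is pinched between the fingers (contact force between the fingers and spokes_left above 1 N and contact force between the fingers and spokes_right above 1 N).
It fails at once if the magnifier's arm is pinched between the fingers (contact force between the fingers and bar_left above 1 N and contact force between the fingers and bar_right above 1 N).
It fails at once if the robot touches the device (contact force between any of the fingers, the arm and device above 0.5 N).
It fails at once if the robot touches the lens (contact force between any of the fingers, the arm and lens above 0.5 N).
It fails at once if another thing on the bench is moved or lifted (more than 15 mm) (distance of any of mug, jar, hexkeys, driver from where it was at the start of the episode above 0.015 m).
It also fails if it takes over 72 s, if anything falls off the work surface, if the arm or the gripper's body presses on something with over 40 N, if the wrist force passes 120 N, or if a joint passes its speed limit or range.

## Working session

There is one attempt and no reset: what is moved stays moved. The work goes in short steps, Python scripts to look and compute and a tool call to move; the robot and the scene stay as the last step left them, time stands still between calls to the robot, and variables do not carry over. Pictures are saved under pics/ and viewed, at most 10 in all, crops included, and the job is handed in when it is done.

Besides the shell and the picture viewer there is one more tool, called after "Call:" by a JSON object that holds its "op" and its "data", one argument or row to a line. move_arm: Moves the arm, as the interface text tells. Its arguments: {"type":"object","properties":{"increments":{"type":"array","items":{"type":"array","items":{"type":"number"}}},"force":{"type":"number"}},"required":["increments"]}

```bash
mkdir -p pics; python3 - <<'E'
from station import ctrl
import cv2,numpy as np
for n in ["top","scene"]:
    c=ctrl.camera(n); cv2.imwrite(f"pics/{n}0.png",c["color"])
    print(n,np.round(c["K"],1).tolist(),np.round(c["pose"],4).tolist())
    for k in ["hub","orange_tip","mark","device","chip","swing","pivot","lens","mug","jar","hexkeys","driver"]:
        try:
            r=ctrl.cut_out(k,c); print(k,[(round(d["conf"],2),np.round(d["centre"],1).tolist(),int(d["mask"].sum())) for d in r[:2]])
        except Exception as e: print(k,e)
o=ctrl.get_obs();print(o["time_s"],o["ee_pos"],o["eef_rot"],o["grip_width"])
E
```

```text
top [[555.6, 0.0, 318.8], [0.0, 555.6, 235.0], [0.0, 0.0, 1.0]] [[0.0072, -0.9966, 0.0816, 0.4506], [-1.0, -0.0068, 0.0054, -0.0276], [-0.0049, -0.0816, -0.9967, 1.5499], [0.0, 0.0, 0.0, 1.0]]
hub [(0.81, [244.5, 368.4], 2236)]
orange_tip [(0.68, [246.0, 364.6], 2257)]
mark [(0.7, [246.4, 364.2], 2463), (0.33, [177.0, 286.7], 1838)]
device [(0.63, [248.8, 367.6], 1795)]
chip [(0.68, [247.9, 367.0], 1705), (0.47, [247.9, 367.1], 2378)]
swing [(0.67, [174.7, 288.1], 1782), (0.43, [247.6, 365.3], 2311)]
pivot [(0.95, [175.6, 288.6], 1583), (0.67, [265.4, 465.8], 302)]
lens [(0.89, [167.3, 289.3], 1263)]
mug [(0.61, [324.0, 162.1], 970)]
jar [(0.69, [324.0, 440.7], 442), (0.41, [321.7, 160.5], 946)]
hexkeys [(0.9, [177.5, 325.9], 910)]
driver [(0.73, [261.8, 466.9], 430)]
scene [[491.6, 0.0, 328.1], [0.0, 491.6, 242.4], [0.0, 0.0, 1.0]] [[0.7289, 0.5394, -0.4216, 1.1032], [0.6845, -0.5869, 0.4325, -0.6031], [-0.0141, -0.6038, -0.797, 1.1663], [0.0, 0.0, 0.0, 1.0]]
hub [(0.75, [282.1, 298.5], 2371), (0.69, [308.7, 379.0], 806)]
orange_tip [(0.92, [281.3, 300.5], 2359)]
mark [(0.82, [286.4, 295.9], 2542)]
device [(0.56, [281.7, 297.2], 1575)]
chip [(0.63, [281.2, 297.5], 1606)]
swing [(0.8, [244.5, 398.2], 1599)]
pivot [(0.79, [248.8, 397.9], 1639)]
lens [(0.89, [251.7, 406.7], 1137), (0.68, [246.2, 397.9], 1526)]
mug [(0.72, [143.5, 370.2], 796)]
jar [(0.86, [287.7, 189.8], 653)]
hexkeys [(0.8, [307.4, 378.4], 850)]
driver [(0.61, [352.9, 213.9], 487)]
1.3 [0.24260466 0.49360494 0.20546719] [3.14156025e+00 7.23030964e-06 2.68479324e+00] 0.09394801255628049
```

View pics/top0.png

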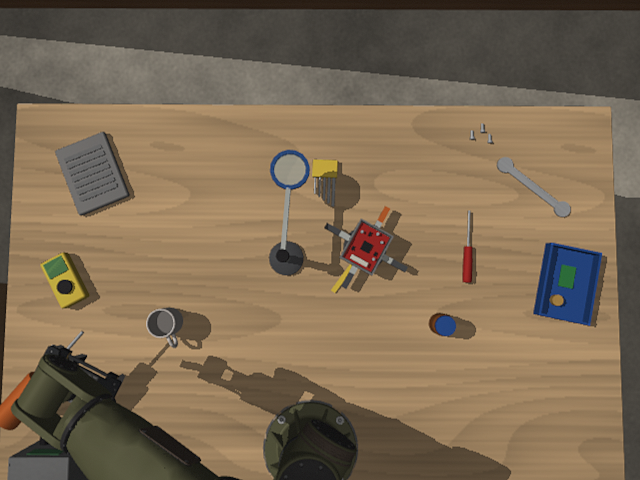

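View pics/scene0.png

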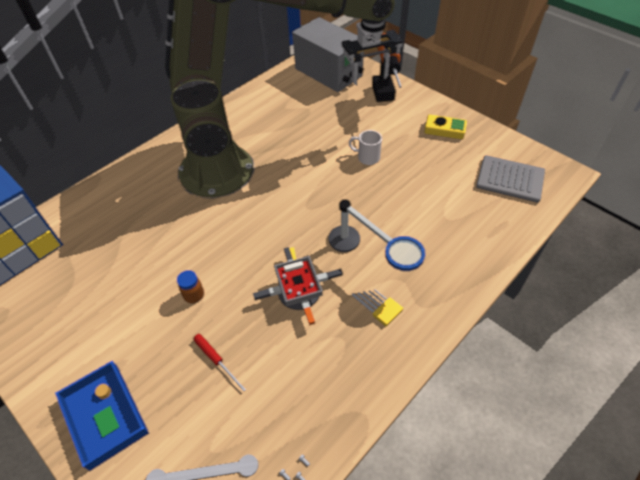

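The top view shows the chip at about (367,247), the orange spoke end at (386,213), the yellow strip at (340,282), the post collar at (283,255) and the lens at (289,170). The strip is roughly opposite the orange spoke, so the wheel needs about half a turn. Next I'll get metric positions.

```bash
cat > h.py <<'E'
from station import ctrl
import cv2,numpy as np
def ray(c,px,z):
    d=c["pose"][:3,:3]@np.linalg.inv(c["K"])@np.array([px[0],px[1],1.]); o=np.array(c["pose"])[:3,3]
    return (o+d*(z-o[2])/d[2])[:2]
def blob(c,lo,hi,near,R,z):
    """hsv blob, nearest largest comp to world xy 'near' within R; returns world xy of pixels at height z"""
    hsv=cv2.cvtColor(c["color"],cv2.COLOR_BGR2HSV); m=cv2.inRange(hsv,np.array(lo),np.array(hi))
    v,u=np.nonzero(m); P=np.array([ray(c,(a,b),z) for a,b in zip(u,v)]) if len(u) else np.zeros((0,2))
    if len(P)==0: return P
    return P[np.hypot(*(P-near).T)<R]
def look(cam="top"):
    c=ctrl.camera(cam); c["pose"]=np.array(c["pose"]); return c
E
python3 - <<'E'
from h import *
T=look();S=look("scene")
hub0=ray(T,(367,247),.062); print("hub",hub0,ray(S,(298,281),.062))
print("px hsv",[cv2.cvtColor(T["color"],cv2.COLOR_BGR2HSV)[p[1],p[0]].tolist() for p in [(386,213),(338,285),(367,247),(289,153),(283,255)]])
for c in (T,S):
    print("chip",blob(c,(0,0,0),(180,255,60),hub0,.022,.062).mean(0))
    r=blob(c,(0,150,120),(5,255,255),hub0,.09,.060); print("board",r.mean(0),len(r))
    o=blob(c,(6,190,150),(16,255,255),hub0,.15,.045); print("orange",o.mean(0),len(o), np.degrees(np.arctan2(*(o.mean(0)-hub0)[::-1])))
    y=blob(c,(20,190,130),(32,255,255),hub0,.17,.006); print("yellow",y.mean(0),len(y), np.degrees(np.arctan2(*(y.mean(0)-hub0)[::-1])))
print("post",ray(T,(283,255),.163),ray(S,(344,205),.163))
print("lens",ray(T,(289,170),.16),ray(S,(405,253),.16))
print("mug",ray(T,(162,324),.088),"jar",ray(T,(446,325),.085))
cv2.imwrite("pics/z.png",np.hstack([cv2.resize(T["color"][130:310,260:420],None,fx=2.5,fy=2.5),cv2.resize(S["color"][190:340,240:400],(400,450))]))
E
```

```text
hub [ 0.54103043 -0.14898639] [ 0.54826338 -0.15213186]
px hsv [[10, 202, 167], [24, 174, 196], [140, 24, 32], [109, 162, 96], [150, 8, 34]]
chip [ 0.54199844 -0.14646922]
board [ 0.5450726 -0.1499351] 738
orange [ 0.63209034 -0.19511367] 72 -26.864940662831174
yellow [nan nan] 0 nan
chip [ 0.543483   -0.14990786]
board [ 0.54598203 -0.15223672] 626
orange [ 0.6345096  -0.19934069] 61 -28.30995672085441
yellow [nan nan] 0 nan
post [0.51343468 0.06899647] [0.51698807 0.06346117]
lens [0.72922428 0.05667101] [0.73651897 0.04971265]
mug [0.33452057 0.38782156] jar [ 0.33730234 -0.35307154]<stdin>:9: RuntimeWarning: Mean of empty slice.
  ret = um.true_divide(
```

View pics/z.png

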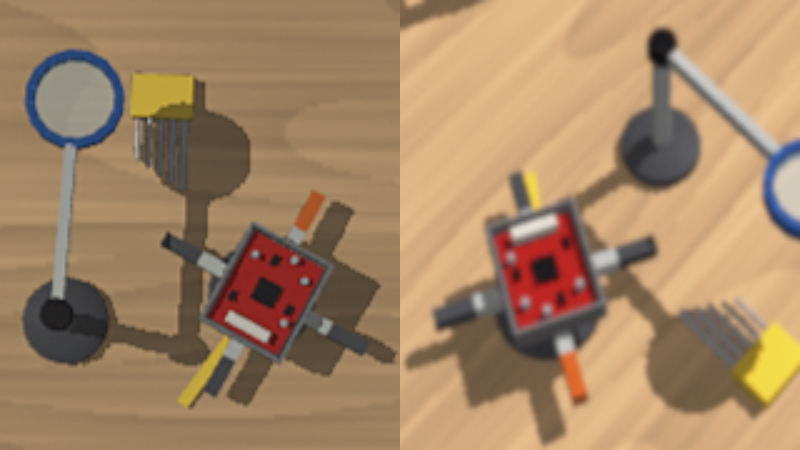

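Hub is at about (0.543,-0.149), the post at about (0.515,0.066) and the orange spoke at about -27.5°. The strip looks close to 142°. I'll push anticlockwise from the far side of the wheel, starting with a move over to it at height.

Call:
{"op": "move_arm", "data": {
  "increments": [
    [0,-0.511,-0.54,0,0,0,0],
    [0,-0.511,-0.54,0,0,0,0],
    [0,-0.511,-0.54,0,0,0,0],
    [0,-0.511,-0.54,0,0,0,0],
    [0,-0.511,-0.54,0,0,0,0],
    [0,-0.511,-0.54,0,0,0,0],
    [0,-0.511,-0.54,0,0,0,0],
    [0,-0.511,-0.54,0,0,0,0],
    [0,-0.511,-0.54,0,0,0,0],
    [0,-0.511,-0.54,0,0,0,0],
    [0,-0.511,-0.54,0,0,0,0],
    [0,-0.511,-0.54,0,0,0,0],
    [0,-0.511,-0.54,0,0,0,0],
    [0,-0.511,-0.54,0,0,0,0],
    [0,-0.511,-0.54,0,0,0,0],
    [0,-0.511,-0.54,0,0,0,0],
    [0,-0.511,-0.54,0,0,0,0],
    [0,-0.511,-0.54,0,0,0,0],
    [0,-0.511,-0.54,0,0,0,0],
    [0,-0.511,-0.54,0,0,0,0]
  ]
}}

```text
time_s: 3.4
ee_pos: [0.4632, -0.2181, 0.2055]
eef_rot: [3.142, 0.0, 2.685]
force: [0.3, 1.3, 0.2]
grip_width: 0.0003
grip_force: 0.0
```

Call:
{"op": "move_arm", "data": {
  "increments": [
    [0,0,0,0,0,0,0.14],
    [0,0,0,0,0,0,0.14],
    [0,0,0,0,0,0,0.14],
    [0,0,0,0,0,0,0.14],
    [0,0,0,0,0,0,0.14],
    [0,0,0,0,0,0,0.14],
    [0,0,0,0,0,0,0.14],
    [0,0,0,0,0,0,0.14],
    [0,0,0,0,0,0,0.14],
    [0,0,0,0,0,0,0.14],
    [0,0,0,0,0,0,0.14],
    [0,0,0,0,0,0,0.14],
    [0,0,0,0,0,0,0.14],
    [0,0,0,0,0,0,0.14],
    [0,0,0,0,0,0,0.14],
    [0,0,0,0,0,0,0.14],
    [0,0,0,0,0,0,0.14],
    [0,0,0,0,0,0,0.14],
    [0,0,0,0,0,0,0.14],
    [0,0,0,0,0,0,0.14]
  ]
}}

```text
time_s: 5.4
ee_pos: [0.463, -0.2164, 0.2055]
eef_rot: [-3.142, 0.0, -0.121]
force: [-0.8, 0.6, 0.1]
grip_width: 0.0
grip_force: 0.0
```

Call:
{"op": "move_arm", "data": {
  "increments": [
    [0,0,0,0,0,0,0.14],
    [0,0,0,0,0,0,0.14],
    [0,0,0,0,0,0,0.14],
    [0,0,0,0,0,0,0.14],
    [0,0,0,0,0,0,0.14],
    [0,0,0,0,0,0,0.06],
    [0,0,0,0,0,0,0]
  ]
}}

```text
time_s: 6.1
ee_pos: [0.463, -0.2164, 0.2055]
eef_rot: [-3.142, -0.0, -0.876]
force: [0.5, -0.2, 0.2]
grip_width: 0.0007
grip_force: 0.0
```

```bash
cat >> h.py <<'E'
from scipy.spatial.transform import Rotation as Ro
def wrist():
    o=ctrl.get_obs(); c=ctrl.camera("wrist"); M=np.eye(4)
    M[:3,:3]=Ro.from_euler("xyz",o["eef_rot"]).as_matrix(); M[:3,3]=o["ee_pos"]
    c["pose"]=M@np.array(c["tool_from_camera"]); return c
HUB=np.array([.543,-.149])
def ang(P,hub=HUB): return np.degrees(np.arctan2(*(P.mean(0)-hub)[::-1])) if len(P) else None
E
python3 - <<'E'
from h import *
T=look();W=wrist();S=look("scene")
for n,c in (("T",T),("S",S),("W",W)):
    k=blob(c,(0,0,0),(180,255,60),HUB,.02,.062); print(n,"chip",k.mean(0) if len(k) else 0)
    o=blob(c,(5,190,100),(16,255,255),HUB,.15,.045); print("or",len(o),ang(o),o.mean(0) if len(o) else 0)
    y=blob(c,(20,140,90),(32,255,255),HUB,.16,.006); print("ye",len(y),ang(y),y.mean(0) if len(y) else 0)
    if len(y): d=y-y.mean(0); v=np.linalg.svd(d,full_matrices=False)[2][0]; print("line",np.degrees(np.arctan2(v[1],v[0])))
cv2.imwrite("pics/w1.png",W["color"])
E
```

```text
T chip [ 0.54199844 -0.14646922]
or 72 -27.366344764312597 [ 0.63209034 -0.19511367]
ye 153 142.53543420442847 [ 0.45415371 -0.0809131 ]
line 146.29054778360737
S chip [ 0.54358057 -0.1499775 ]
or 62 -28.80012277159403 [ 0.63482642 -0.19948226]
ye 45 143.24301113434862 [ 0.4389933  -0.07131475]
line -31.459221455188718
W chip [ 0.54342489 -0.14723517]
or 816 -27.348776704077903 [ 0.63385626 -0.19599241]
ye 9 139.89064337762798 [ 0.43888779 -0.06130031]
line 143.87068809454055
```

View pics/w1.png

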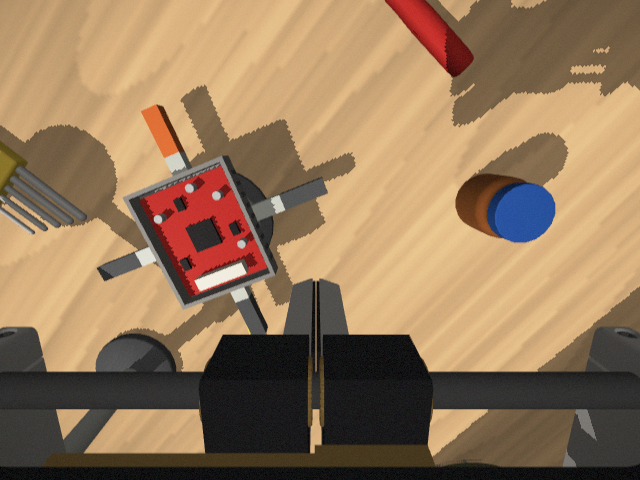

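The wrist view shows the four spokes around the board, orange at (160,135). The fingertip hangs in the free quadrant between two dark spokes, at (250,312) and (310,190). I'll descend there and push round.

Call:
{"op": "move_arm", "data": {
  "increments": [
    [0,0,0,0.4,0,0,0],
    [0,0,0,0.5,0,0,0],
    [0,0,0,0.5,0,0,0],
    [0,0,0,0.5,0,0,0],
    [0,0,0,0.5,0,0,0],
    [0,0,0,0.5,0,0,0],
    [0,0,0,0.4,0,0,0],
    [0,0,0,0.27,0,0,0],
    [0,0,0,0,0,0,0],
    [0,0.178,-0.0076,0,0,0,-0.085],
    [0,0.178,-0.0076,0,0,0,-0.085],
    [0,0.178,-0.0076,0,0,0,-0.085],
    [0,0.178,-0.0076,0,0,0,-0.085],
    [0,0.178,-0.0076,0,0,0,-0.085],
    [0,0.178,-0.0076,0,0,0,-0.085]
  ]
}}

```text
time_s: 7.75
ee_pos: [0.5066, -0.2475, 0.0281]
eef_rot: [3.141, -0.001, -0.361]
force: [-2.9, 1.2, 0.5]
grip_width: 0.0001
grip_force: 1.0
```

Call:
{"op": "move_arm", "data": {
  "increments": [
    [0,0.178,-0.0076,0,0,0,-0.085],
    [0,0.178,-0.0076,0,0,0,-0.085],
    [0,0.178,-0.0076,0,0,0,-0.085],
    [0,0.178,-0.0076,0,0,0,-0.085],
    [0,0.178,-0.0076,0,0,0,-0.085],
    [0,0.178,-0.0076,0,0,0,-0.085],
    [0,0.178,-0.0076,0,0,0,-0.085],
    [0,0.178,-0.0076,0,0,0,-0.085],
    [0,0.178,-0.0076,0,0,0,-0.085],
    [0,0.178,-0.0076,0,0,0,-0.085],
    [0,0.178,-0.0076,0,0,0,-0.085],
    [0,0.178,-0.0076,0,0,0,-0.085],
    [0,0.178,-0.0076,0,0,0,-0.085],
    [0,0.178,-0.0076,0,0,0,-0.085],
    [0,0,0,0,0,0,0]
  ]
}}

```text
time_s: 9.25
ee_pos: [0.6214, -0.22, 0.0282]
eef_rot: [3.14, -0.001, 0.827]
force: [-0.1, 0.3, -0.8]
grip_width: 0.0004
grip_force: 0.0
```

```bash
python3 - <<'E'
from h import *
o=ctrl.get_obs();p=np.array(o["ee_pos"])[:2]-HUB
print("phi",np.degrees(np.arctan2(p[1],p[0])),np.hypot(*p),o["force"])
for n in ("top","scene"):
    c=look(n);q=blob(c,(5,190,100),(16,255,255),HUB,.15,.045); print(n,len(q),ang(q),q.mean(0) if len(q) else 0)
    k=blob(c,(0,0,0),(180,255,60),HUB,.02,.062); print(n,"chip",k.mean(0) if len(k) else 0)
E
```

```text
phi -42.15690746417367 0.10578330772273671 [-0.10956521  0.34855036 -0.79272042]
top 76 58.39067621823255 [ 0.59717229 -0.0609763 ]
top chip [ 0.54903785 -0.14094348]
scene 65 54.98859642966371 [ 0.60180362 -0.06505529]
scene chip [ 0.54211086 -0.14814444]
```

Call:
{"op": "move_arm", "data": {
  "increments": [
    [0,-0.1,0,0,0,0,0],
    [0,0,0,-0.5,0,0,0],
    [0,0,0,-0.7,0,0,0],
    [0,-0.203,-0.022,0,0,0,0.145],
    [0,-0.303,-0.022,0,0,0,0.145],
    [0,-0.303,-0.022,0,0,0,0.145],
    [0,-0.303,-0.022,0,0,0,0.145],
    [0,-0.303,-0.022,0,0,0,0.145],
    [0,-0.303,-0.022,0,0,0,0.145],
    [0,-0.303,-0.022,0,0,0,0.145],
    [0,-0.303,-0.022,0,0,0,0.145],
    [0,-0.303,-0.022,0,0,0,0.145],
    [0,-0.303,-0.022,0,0,0,0.145],
    [0,-0.303,-0.022,0,0,0,0.145],
    [0,-0.303,-0.022,0,0,0,0.145],
    [0,0,0,0,0,0,0]
  ]
}}

```text
time_s: 10.95
ee_pos: [0.4593, -0.2127, 0.0872]
eef_rot: [3.142, 0.0, -0.919]
force: [-0.3, -0.0, -0.0]
grip_width: 0.0005
grip_force: 0.0
```

Call:
{"op": "move_arm", "data": {
  "increments": [
    [0,0,0,0.5,0,0,0],
    [0,0,0,0.5,0,0,0],
    [0,0,0,0.2,0,0,0],
    [0,0.178,-0.0076,0,0,0,-0.085],
    [0,0.178,-0.0076,0,0,0,-0.085],
    [0,0.178,-0.0076,0,0,0,-0.085],
    [0,0.178,-0.0076,0,0,0,-0.085],
    [0,0.178,-0.0076,0,0,0,-0.085],
    [0,0.178,-0.0076,0,0,0,-0.085],
    [0,0.178,-0.0076,0,0,0,-0.085],
    [0,0.178,-0.0076,0,0,0,-0.085],
    [0,0.178,-0.0076,0,0,0,-0.085],
    [0,0.178,-0.0076,0,0,0,-0.085],
    [0,0.178,-0.0076,0,0,0,-0.085],
    [0,0.178,-0.0076,0,0,0,-0.085],
    [0,0.178,-0.0076,0,0,0,-0.085],
    [0,0.178,-0.0076,0,0,0,-0.085],
    [0,0.178,-0.0076,0,0,0,-0.085],
    [0,0.178,-0.0076,0,0,0,-0.085],
    [0,0.178,-0.0076,0,0,0,-0.085]
  ]
}}

```text
time_s: 12.95
ee_pos: [0.5969, -0.2406, 0.0274]
eef_rot: [3.141, 0.0, 0.536]
force: [-1.0, -2.2, -0.4]
grip_width: 0.0006
grip_force: 1.1
```

```bash
cat > chk.py <<'E'
from h import *
o=ctrl.get_obs();p=np.array(o["ee_pos"])[:2]-HUB
print("phi",np.degrees(np.arctan2(p[1],p[0])),np.hypot(*p),o["force"])
I=[]
for n in ("top","scene"):
    c=look(n)
    q=blob(c,(5,190,100),(16,255,255),HUB,.15,.045); print(n,len(q),ang(q),q.mean(0) if len(q) else 0)
    y=blob(c,(20,140,90),(32,255,255),HUB,.16,.006); print("ye",len(y),ang(y),y.mean(0) if len(y) else 0)
    u=[318+50,247] if n=="top" else [300,280]
    I.append(cv2.resize(c["color"][u[1]-60:u[1]+60,u[0]-60:u[0]+60],(400,400),interpolation=cv2.INTER_CUBIC))
import sys; cv2.imwrite(f"pics/{sys.argv[1]}.png",np.hstack(I))
E
python3 chk.py c1
```

```text
phi -59.51008983938056 0.10629279075255554 [-0.98038814 -2.16368686 -0.40938312]
top 72 128.35739473047337 [ 0.47759926 -0.06635863]
ye 163 142.94719659380124 [ 0.45550255 -0.08293943]
scene 0 None 0
ye 0 None 0
```

View pics/c1.png

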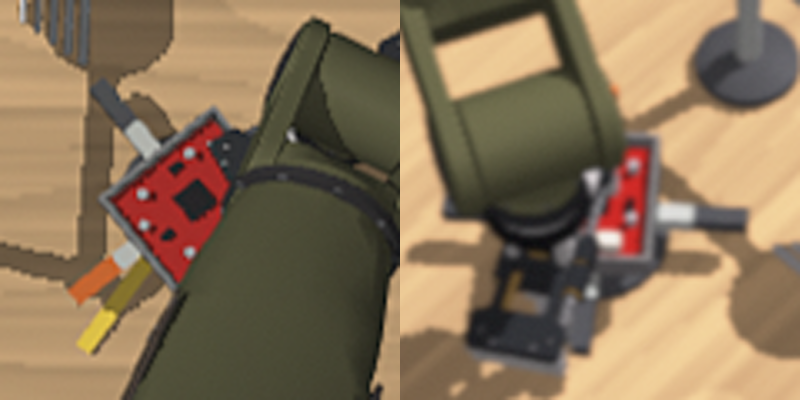

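Orange sits at about 128.5° in the top view, with the strip at about 143°, so there are about 14° left.

Call:
{"op": "move_arm", "data": {
  "increments": [
    [0,0.16,-0.007,0,0,0,-0.08],
    [0,0.16,-0.007,0,0,0,-0.08],
    [0,0.16,-0.007,0,0,0,-0.08],
    [0,0,0,0,0,0,0],
    [0,0,0,0,0,0,0]
  ]
}}

```text
time_s: 13.55
ee_pos: [0.6152, -0.2254, 0.0271]
eef_rot: [-3.141, -0.0, 0.767]
force: [0.5, 0.2, -0.7]
grip_width: 0.0005
grip_force: 0.0
```

```bash
python3 chk.py c2; python3 - <<'E'
from h import *
T=look()
def line(P):
    d=P-P.mean(0);v=np.linalg.svd(d,full_matrices=False)[2][0];return np.degrees(np.arctan2(v[1],v[0]))%180
for z in (.045,):
    q=blob(T,(5,190,100),(16,255,255),HUB,.15,.045);y=blob(T,(20,140,90),(32,255,255),HUB,.16,.006);print(line(q),line(y))
E
```

```text
phi -46.60595002005341 0.10512195480932028 [ 0.50310798  0.18767957 -0.74864892]
top 74 141.67991049683928 [ 0.46097902 -0.08417702]
ye 49 143.12531410801913 [ 0.43113054 -0.0650833 ]
scene 0 None 0
ye 0 None 0
144.3479281539437 140.13403564261782
```

View pics/c2.png

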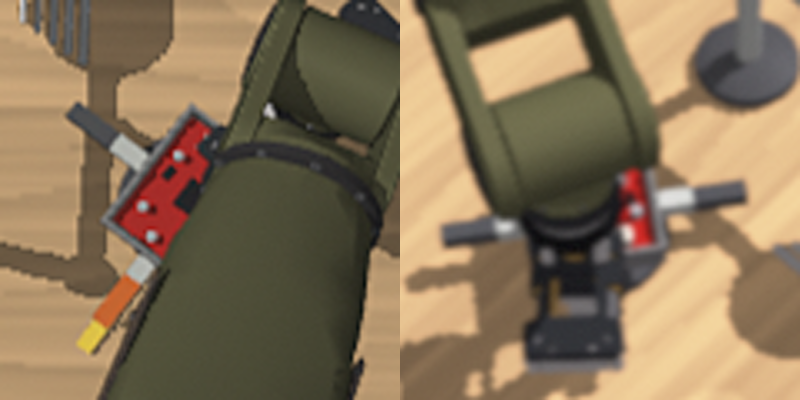

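The orange spoke now lies over the strip at about (400,300 crop), within about 1.5°. I'll back off, rise, and turn the wrist for the magnifier.

Call:
{"op": "move_arm", "data": {
  "increments": [
    [0,-0.2,0,0,0,0,0],
    [0,0,0,-0.5,0,0,0],
    [0,0,0,-0.8,0,0,0],
    [0,0,0,-0.8,0,0,0],
    [0,0,0,-0.8,0,0,0],
    [0,0,0,-0.8,0,0,0],
    [0,0,0,-0.26,0,0,-0.14],
    [0,0,0,0,0,0,-0.14],
    [0,0,0,0,0,0,-0.14],
    [0,0,0,0,0,0,-0.14],
    [0,0,0,0,0,0,-0.14],
    [0,0,0,0,0,0,-0.14],
    [0,0,0,0,0,0,-0.14],
    [0,0,0,0,0,0,-0.14],
    [0,0,0,0,0,0,0]
  ]
}}

```text
time_s: 15.2
ee_pos: [0.6078, -0.2326, 0.2249]
eef_rot: [-3.141, -0.0, 1.891]
force: [0.6, 0.6, 1.1]
grip_width: 0.0003
grip_force: 0.0
```

```bash
python3 - <<'E'
from h import *
o=ctrl.get_obs();p=np.array(o["ee_pos"]);print(p,o["eef_rot"],o["qpos"])
def line(P):
    d=P-P.mean(0);v=np.linalg.svd(d,full_matrices=False)[2][0];return np.degrees(np.arctan2(v[1],v[0]))%180
for n in ("top","scene"):
    c=look(n)
    q=blob(c,(5,190,100),(16,255,255),HUB,.15,.045);y=blob(c,(20,140,90),(32,255,255),HUB,.16,.006)
    print(n,len(q),ang(q),len(y),ang(y),line(q) if len(q) else 0)
    b=blob(c,(103,130,40),(118,255,255),np.array([.73,.053]),.08,.1525)
    if len(b): print("lens",cv2.minEnclosingCircle(b.astype(np.float32)),len(b))
    k=blob(c,(0,0,0),(180,255,60),HUB,.02,.062);print("chip",k.mean(0) if len(k) else 0)
R=Ro.from_euler("xyz",o["eef_rot"]).as_matrix()
print(R.T@(np.array([.62,.10,.225])-p)/.05)
E
```

```text
[ 0.6077753  -0.23260645  0.22492835] [-3.14146055e+00 -6.29844113e-05  1.89111507e+00] [-4.21773009e-01  5.18849194e-01  1.17156203e+00 -4.31647634e-05
  1.45132137e+00 -7.42086606e-01]
top 76 141.6943096833195 50 143.1886050501788 144.78476905445024
lens ((0.7326086759567261, 0.056175485253334045), 0.050162430852651596) 347
chip [ 0.54225892 -0.14660734]
scene 0 None 0 None 0
lens ((0.7327694892883301, 0.055393997579813004), 0.051134053617715836) 270
chip [ 0.5435439  -0.15014457]
[ 6.23678567e+00  2.32660752e+00 -1.34754546e-03]
```

Call:
{"op": "move_arm", "data": {
  "increments": [
    [0,0.701,0.256,0,0,0,0],
    [0,0.701,0.256,0,0,0,0],
    [0,0.701,0.256,0,0,0,0],
    [0,0.701,0.256,0,0,0,0],
    [0,0.701,0.256,0,0,0,0],
    [0,0.701,0.256,0,0,0,0],
    [0,0.701,0.256,0,0,0,0],
    [0,0.701,0.256,0,0,0,0],
    [0,0.701,0.256,0,0,0,0],
    [0,0,0,0,0,0,0],
    [0,0,0,0,0,0,0]
  ]
}}

```text
time_s: 16.4
ee_pos: [0.6186, 0.1037, 0.2248]
eef_rot: [-3.141, 0.0, 1.888]
force: [0.5, 0.2, 0.2]
grip_width: 0.0003
grip_force: 0.0
```

```bash
python3 - <<'E'
from h import *
W=wrist(); o=ctrl.get_obs(); im=W["color"].copy()
def pj(P):
    q=np.linalg.inv(W["pose"])@np.append(P,1); u=np.array(W["K"])@q[:3]; return tuple(int(v) for v in u[:2]/u[2])
for P,c in (((o["ee_pos"][0],o["ee_pos"][1],.15),(0,255,0)),((.513,.069,.163),(255,0,255)),((.513+.12,.069-.0071,.16),(0,255,255))):
    print(pj(P)); cv2.circle(im,pj(P),5,c,2)
print(o["ee_pos"],o["eef_rot"]); cv2.imwrite("pics/w2.png",im)
E
```

```text
(316, 257)
(163, 261)
(317, 315)
[0.61872118 0.10291828 0.22488649] [-3.14139662e+00  1.80106829e-04  1.88756934e+00]
```

View pics/w2.png

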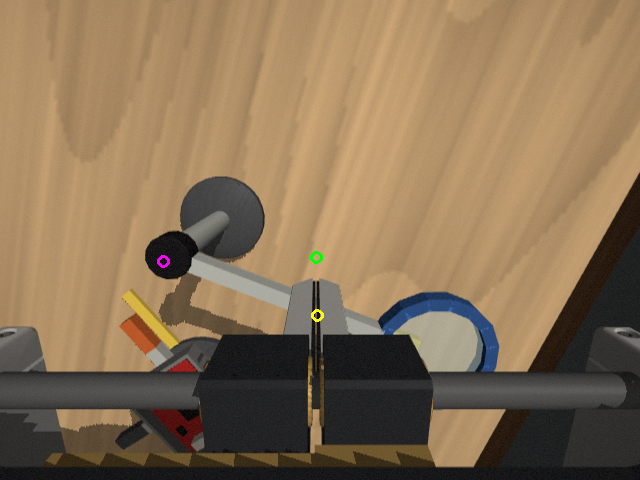

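The wrist view shows the collar at (172,254), the bar passing about (317,307) and the fingertip spot (316,257) clear to its left side. I'll descend and push clockwise.

Call:
{"op": "move_arm", "data": {
  "increments": [
    [0,0,0,0.4,0,0,0],
    [0,0,0,0.5,0,0,0],
    [0,0,0,0.5,0,0,0],
    [0,0,0,0.3,0,0,0],
    [0,0,0,0,0,0,0],
    [0,-0.154,-0.0054,0,0,0,0.07],
    [0,-0.154,-0.0054,0,0,0,0.07],
    [0,-0.154,-0.0054,0,0,0,0.07],
    [0,-0.154,-0.0054,0,0,0,0.07],
    [0,-0.154,-0.0054,0,0,0,0.07],
    [0,-0.154,-0.0054,0,0,0,0.07],
    [0,-0.154,-0.0054,0,0,0,0.07],
    [0,-0.154,-0.0054,0,0,0,0.07],
    [0,-0.154,-0.0054,0,0,0,0.07],
    [0,-0.154,-0.0054,0,0,0,0.07]
  ]
}}

```text
time_s: 17.95
ee_pos: [0.6169, 0.0277, 0.1416]
eef_rot: [3.14, -0.001, 1.186]
force: [-0.2, 1.4, 0.1]
grip_width: 0.0006
grip_force: 0.9
```

Call:
{"op": "move_arm", "data": {
  "increments": [
    [0,-0.154,-0.0054,0,0,0,0.07],
    [0,-0.154,-0.0054,0,0,0,0.07],
    [0,-0.154,-0.0054,0,0,0,0.07],
    [0,-0.154,-0.0054,0,0,0,0.07],
    [0,-0.154,-0.0054,0,0,0,0.07],
    [0,-0.154,-0.0054,0,0,0,0.07],
    [0,-0.154,-0.0054,0,0,0,0.07],
    [0,-0.154,-0.0054,0,0,0,0.07],
    [0,-0.154,-0.0054,0,0,0,0.07],
    [0,0,0,0,0,0,0],
    [0,0,0,0,0,0,0]
  ]
}}

```text
time_s: 19.05
ee_pos: [0.5732, -0.0245, 0.141]
eef_rot: [3.141, -0.001, 0.561]
force: [1.0, 0.3, -0.7]
grip_width: 0.0009
grip_force: 0.0
```

```bash
cat > lens.py <<'E'
from h import *
import sys
o=ctrl.get_obs();p=np.array(o["ee_pos"])[:2]-np.array([.513,.069]);print("phi",np.degrees(np.arctan2(p[1],p[0])),np.hypot(*p),o["force"])
I=[]
for n in ("top","scene"):
    c=look(n)
    b=blob(c,(100,120,30),(122,255,255),HUB,.15,.1525)
    if len(b)>5:
        A=np.c_[2*b,np.ones(len(b))]; s=np.linalg.lstsq(A,(b**2).sum(1),rcond=None)[0]; cen=s[:2]; rad=np.sqrt(s[2]+cen@cen)
        d=cen-np.array([.513,.069]); print(n,"lens",len(b),"fit",cen,rad,"enc",cv2.minEnclosingCircle(b.astype(np.float32)),"swing",np.degrees(np.arctan2(d[1],d[0])),np.hypot(*d))
    q=blob(c,(5,190,100),(16,255,255),HUB,.15,.045);print("orange",len(q),ang(q))
    u=[368,247] if n=="top" else [320,260]
    I.append(cv2.resize(c["color"][u[1]-75:u[1]+75,u[0]-75:u[0]+75],(400,400),interpolation=cv2.INTER_CUBIC))
cv2.imwrite(f"pics/{sys.argv[1]}.png",np.hstack(I))
E
python3 lens.py l1
```

```text
phi -57.24117394141067 0.11119962838021134 [ 1.00736749  0.25093217 -0.73918646]
top lens 269 fit [ 0.59310994 -0.13359005] 0.04576422918357709 enc ((0.5928084254264832, -0.13415735960006714), 0.05036067217588425) swing -68.42473127778594 0.2178539200160329
orange 23 142.32264742578334
scene lens 310 fit [ 0.59229036 -0.13490274] 0.04653362439115692 enc ((0.5929792523384094, -0.13636526465415955), 0.052819836884737015) swing -68.75075203610082 0.21877679893377663
orange 39 143.31908981438824
```

View pics/l1.png

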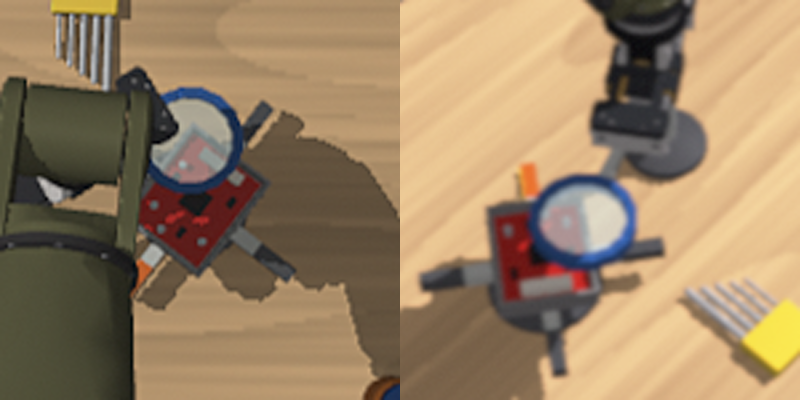

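The lens is at about (0.593,-0.135) and the chip at (0.543,-0.148), so about 13.4° more is needed.

Call:
{"op": "move_arm", "data": {
  "increments": [
    [0,-0.171,-0.0067,0,0,0,0.078],
    [0,-0.171,-0.0067,0,0,0,0.078],
    [0,-0.171,-0.0067,0,0,0,0.078],
    [0,0,0,0,0,0,0],
    [0,0,0,0,0,0,0]
  ]
}}

```text
time_s: 19.65
ee_pos: [0.5499, -0.0351, 0.1401]
eef_rot: [3.141, -0.0, 0.329]
force: [-0.5, 0.2, 0.8]
grip_width: 0.0006
grip_force: 0.0
```

```bash
python3 lens.py l2
```

```text
phi -70.49320454902899 0.11043568662038292 [-0.4759673   0.24274171  0.8132188 ]
top lens 270 fit [ 0.54483684 -0.14601159] 0.046090931055447086 enc ((0.5584638118743896, -0.13899031281471252), 0.06566498428583145) swing -81.57739225179888 0.2173558593549183
orange 0 None
scene lens 278 fit [ 0.5436488  -0.14783248] 0.046333372099524955 enc ((0.546453058719635, -0.14942361414432526), 0.05312813073396683) swing -81.9546629463318 0.21898783924488077
orange 0 None
```

The lens is within about 2 mm of the chip. I'll back off, rise, and pull away to verify.

Call:
{"op": "move_arm", "data": {
  "increments": [
    [0,0.2,0,0,0,0,0],
    [0,0.2,0,0,0,0,0],
    [0,0,0,-0.5,0,0,0],
    [0,0,0,-0.8,0,0,0],
    [0,0,0,-0.8,0,0,0],
    [0,0.4,-0.6,0,0,0,0],
    [0,0.4,-0.7,0,0,0,0],
    [0,0,-0.8,0,0,0,0],
    [0,0,-0.8,0,0,0,0],
    [0,0,-0.8,0,0,0,0],
    [0,0,-0.8,0,0,0,0],
    [0,0,-0.8,0,0,0,0],
    [0,0,0,0,0,0,0],
    [0,0,0,0,0,0,0],
    [0,0,0,0,0,0,0]
  ]
}}

```text
time_s: 21.25
ee_pos: [0.5221, 0.2346, 0.2448]
eef_rot: [3.141, 0.0, 0.325]
force: [0.1, -0.1, -0.7]
grip_width: 0.0002
grip_force: 0.0
```

```bash
python3 lens.py l3
```

```text
phi 86.85173920681419 0.16586483134445912 [ 0.12571386 -0.13019045 -0.66354379]
top lens 377 fit [ 0.54424521 -0.1465903 ] 0.04575810487952359 enc ((0.5437952280044556, -0.14652255177497864), 0.050569262355566025) swing -81.75361801608472 0.2178426924298648
orange 13 142.37663042825707
scene lens 357 fit [ 0.54303855 -0.146992  ] 0.04658407619396701 enc ((0.544263482093811, -0.14922066032886505), 0.0549665167927742) swing -82.08251581522521 0.21807076871862377
orange 0 None
```

View pics/l3.png

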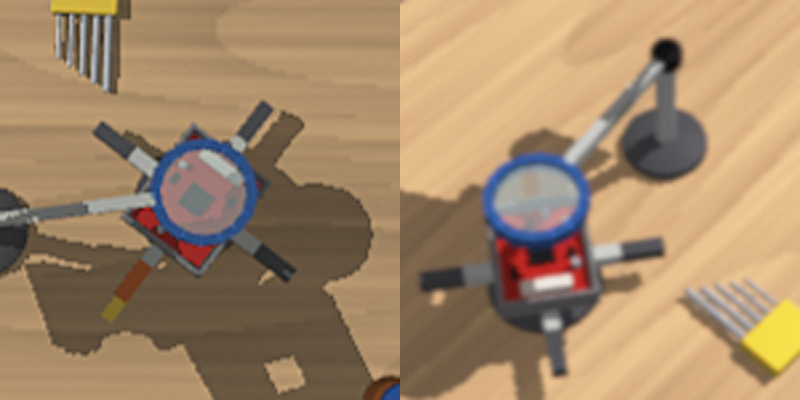

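The lens centre measures about (0.544,-0.147), above the chip, and the orange spoke still covers the strip at (125,285). The arm is clear, so I'm handing in.

```bash
python3 -c "
from station import ctrl
print(ctrl.hand_in())"
```

```text
the job is handed in; nothing more can be done
None
```

I turned the orange spoke onto the yellow strip (within about 1.5° by camera), then pushed the lens to within about 3 mm of the chip's centre, and handed the job in with the arm clear of everything; the hand-in call returned no verdict.

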